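Find and press the balance's hidden release

TASK

The draft-shield lid of the bench balance is opened by a release key hidden in a notch of the dark rail along its front edge. With the gripper's fingertip touch the green start block at the rail's left end, slide along the rail to the right, without pressing hard, until the tip drops into the notch, and press the key there all the way down so that the lid springs up; then take the hand away. Do not touch the lid, and do not grasp, lift or disturb any of the small things on the bench or the balance.

Things in the scene. Friction and masses are not known exactly. Their poses are not given: they have to be found in the camera images.
- balance: Cream bench balance, fixed, 346 mm wide; origin on the bench under its middle; x points from its front (the rail, facing the robot) to its back, y to its left, z up. Front to back: rail (x -162 to -138 mm, 60 mm high), deck 35 mm high (to x -105), console 58 mm high with dark display (to x -30), glass weighing chamber (to x 110, y +-98) 147 mm high with the lid on top.
- rail: Rail along the balance's front edge, fixed to it, 24 mm deep (x), 346 mm long (y, + is left). Origin at mid length and depth, at the dark strip's flat top (60 mm above the bench); axes as the balance's. Left to right: green start block (y 173 to 80 mm, top 2 mm above the origin), dark strip (y 80 to -80, at its height; the notch is in it), grey end block (y -80 to -173, top 2 mm above).
- start_block: The green block at the left end of the rail, 24 x 93 mm, 28 mm high; origin at the centre of its top (62 mm above the bench), axes as the balance's; its right end, where the dark strip begins, is 46 mm to the right (-y) of the origin.
- release_key (a joint): Travel of the dark key in the notch, m: 0 up, 0.008 down. About 7 N; goes straight down and stays where left. The notch is 44 mm long (y), open to top, front and back; the key, as its floor, lies 9 mm below the strip's top. The notch's centre is anywhere from y 24 to -56 mm on the rail, changes every time and is not reported: find it by touch or sight.
- shield_lid (a joint): Opening of the draft-shield lid, rad: 0 shut, 0.5 sprung up. It is linked to the key: 0.5 rad when the key is fully down. Hinged along the back of the chamber, its front edge rises about 67 mm, well behind the rail.
- tube: Standing sample tube with a blue cap, 22 mm across, 103 mm high, origin under its foot. Leave alone.
- jar: Small green jar, 52 mm across, 60 mm high, origin under it. Leave alone.
- dish: White dish, 80 mm across, 18 mm high, origin under it. Leave alone.
- keypad: Grey number keypad lying on the bench, 75 x 110 x 18 mm, origin under it. Leave alone.
- brass_weight: Brass weight, 24 mm across, 31 mm high, standing on the right end of the balance's console, origin under it. Leave alone.
- pan_weight: Steel weight, 24 mm across, 31 mm high, on the pan inside the chamber, origin under it. Leave alone.
- pen_cup: Clear cup of pens, 80 mm across, about 135 mm high, origin under it. Leave alone.

How it is judged:
By the outcome, as a careful person would: the job done as asked, in the order asked, and still so for the second after the job is handed in, with the robot touching nothing.
It also fails if it takes over 64 s, if anything falls off the work surface, if the arm or the gripper's body presses on something with over 40 N, if the wrist force passes 120 N, or if a joint passes its speed limit or range.

ROBOT

A 6-joint arm with a two-finger parallel gripper is mounted at the origin on the work surface. World frame = base frame: x ahead of the robot, y to its left, z up, the work surface at z = 0. Lengths are in m, angles in degrees, forces in N, time in s.
With the tool pointing down it reaches from about 0.375 to 0.9 m from the base axis. Payload 3.1 kg.
Tool frame: the origin (TCP) lies on the centre line of the jaws, within the pads' length; the fingertips stand 8 mm ahead of it and the grasp point (between the pads) lies 11 mm behind it; y points along the fingers, x is the direction in which the jaws open and shut, and the axes are right-handed (so a half turn about y gives the same grasp; the last joint's range is limited). The gripper opens to 87 mm and grips with 3 to 60 N. Pads are 19 mm wide; open, the fingers measure 117 mm over their backs; the gripper's body (75 mm by 190 mm) begins 51 mm behind the grasp point.
Start: joints at [57.382, 30.224, 82.088, -0, 67.689, -10.227], TCP at [0.238, 0.578, 0.231] pointing down, gripper open.
Joint ranges: [-176.69, 176.69], [-43.24, 126.21], [12.49, 139.97], [-82, 262], [0, 151.66], [-163.58, 163.58]. Speed limits (degrees/s): [159.86, 159.86, 180, 180, 180, 180].

INTERFACE

Orientations are given as a 3x3 rotation matrix whose columns are the frame's x, y, z axes.
In Python, from rig import read_state, imaging, job, spotter gives the robot as it stands.
- The arm moves only by the tool apply_moves, never from a script. Its argument "steps" is a list of rows, each an object of numbers: "x", "y", "z": the shift along the world's x, y, z in mm; "spin": the turn about the world's z in rad. In form: [{"x": .., "y": .., "z": .., "spin": ..}, ...]. A call has 1 to 12 rows; each row shifts and turns the pose as measured when the row begins; what a row does not reach is not made up. A row lasts 1/10 s, in which the tool goes at most 50 mm and 8.59 degrees, less where a joint would pass 70% of its speed; a pose out of reach is approached as far as the arm can. A call is refused whole if a number of a shift passes 50 or a number of a turn 0.15, either way. A call with a gripper value outside its range is refused whole. "grip" is the finger opening in mm, from 0 to 87, set as the call begins (left out, the last holds). The fingers move at their own pace and stop on an object; the grip force is fixed at half the most. Time passes only in rows, so rows that do not move let the fingers close. It gives the time, the measured TCP pose, the force and the opening at its end, in the units of the state.
- read_state(): the state, without advancing time (a new reading comes with each control period).
- imaging.capture(name): name is "side" or "top"; returns the picture (400x640x3 uint8, red, green, blue); there is no depth.
- imaging.camera_params(name): a dict with "fov_y" (degrees; the focal length in pixels is half the picture's height over the tangent of half this angle, whatever the lens; pixels are square), "cx", "cy" (the principal point, pixels), "dist" ([k1, k2, p1, p2, k3] as OpenCV has them; the pictures are not rectified), "R" (3x3) and "t" (3): a world point X has camera coordinates R X + t. Camera axes: x right, y down, z forward; pixel columns grow to the right and rows downward; lengths in m; the calibration is good to about 2 mm. A picture is of the moment at which its call begins. camera_params takes no time and is no camera call.
- job.hand_in(): hands the job in, once; it reports no verdict.
Trained networks look in the newest picture that a camera, given by its name, has taken for a name from the list of things; names that differ only in an ending like _2 or _b are one class to them, and where a whole thing is asked for, a point or a joint stands for the part that bears it (a point fixed in the world has none). Each returns a list of dicts, best first, with "score" (0 to 1); they miss things now and then, are a little off and sometimes report something else, mostly with a low value. They report only what shows in the picture. A call takes as long as a camera call.
- spotter.cut_out(name, camera): "mask" (400x640 bool, what is visible of it) and "rect" ([left, top, width, height] in pixels, round what is visible of it).
The state is a dict: "time_s": time; "joint_positions": joint angles; "qvel": joint speeds; "tau": joint torques, N m; "position": TCP position; "tcp_rot": TCP orientation; "force": force on the tool from outside, world axes, zero at the start; "moment": the same for the moment, N m; "opening": opening from 0.0 (shut) to 1.0 (fully open).
Only numpy, scipy, OpenCV 4.12 (cv2) and the standard library are available. Lean on these libraries where they do the work, as an engineer would, in place of code of your own. Each camera call takes 0.05 s, during which the arm holds its last target.

## Working session

There is one attempt and no reset: what is moved stays moved. The work goes in short steps, Python scripts to look and compute and a tool call to move; the robot and the scene stay as the last step left them, time stands still between calls to the robot, and variables do not carry over. Pictures are saved under pics/ and viewed, and the job is handed in when it is done.

Besides the shell and the picture viewer there is one more tool, called as name([rows], argument=value, ...), one row to a line, values as JSON. apply_moves: Moves the arm, as the interface text tells. Its arguments: {"type":"object","properties":{"steps":{"type":"array"},"grip":{"type":"number"}},"required":["steps"]}

```bash
mkdir -p pics
python3 - <<'E'
from rig import read_state, imaging
import cv2
s=read_state()
for k in ("time_s","position","tcp_rot","force","opening"):print(k,s[k])
for n in ("side","top"):
    im=imaging.capture(n); cv2.imwrite(f"pics/{n}0.png",im[:,:,::-1]); print(imaging.camera_params(n))
E
```

```text
time_s 0.0
position [0.23766933 0.57726967 0.2295805 ]
tcp_rot [[ 3.80931171e-01 -1.17233708e-03 -9.24602654e-01]
 [ 9.24600909e-01 -1.83725747e-03  3.80932782e-01]
 [-2.14531476e-03 -9.99997625e-01  3.84075284e-04]]
force [-1.21472407 -1.28169919 -0.59069939]
opening 0.9959407332225505
{'fov_y': 48.70782655358934, 'cx': 317.85266793644723, 'cy': 203.3869412854414, 'dist': array([0.03642442, 0.        , 0.        , 0.        , 0.        ]), 'R': array([[ 0.96992926, -0.2424343 ,  0.0215139 ],
       [-0.15096787, -0.66860625, -0.72813075],
       [ 0.19090819,  0.70298741, -0.68510055]]), 't': array([-0.58698033,  0.15254579,  1.18837237])}
{'fov_y': 45.51737091449339, 'cx': 318.3508541668504, 'cy': 203.64390736830686, 'dist': array([-0.00700288,  0.        ,  0.        ,  0.        ,  0.        ]), 'R': array([[ 0.00136708, -0.99999729,  0.00188368],
       [-0.99753343, -0.0014959 , -0.07017704],
       [ 0.07017967, -0.00178309, -0.99753277]]), 't': array([-0.01989077,  0.6142249 ,  1.71964164])}
```

View pics/side0.png

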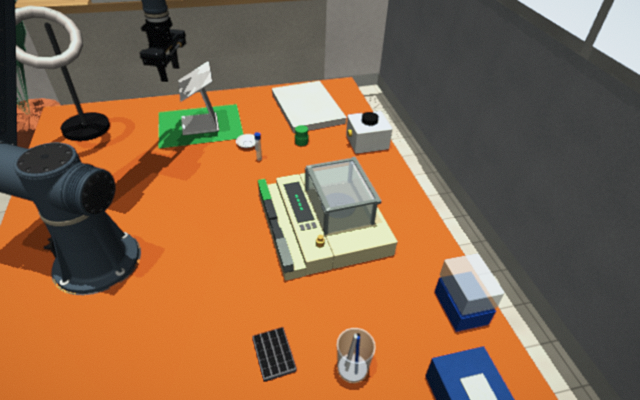

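View pics/top0.png

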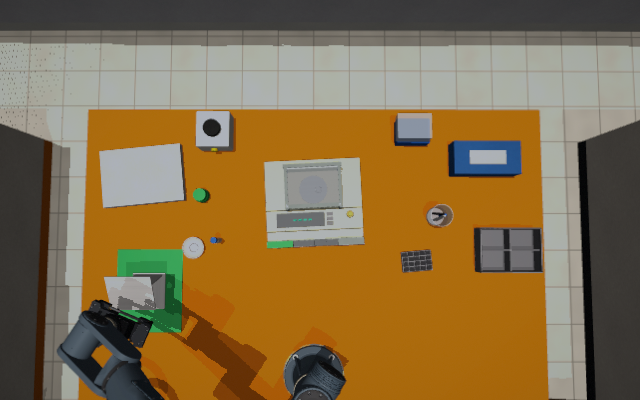

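```bash
python3 - <<'E'
import cv2,numpy as np
a=cv2.imread("pics/side0.png")[160:290,240:410]; b=cv2.imread("pics/top0.png")[225:260,255:375]
a=cv2.resize(a,None,fx=4,fy=4,interpolation=cv2.INTER_CUBIC);b=cv2.resize(b,None,fx=6,fy=6,interpolation=cv2.INTER_CUBIC)
cv2.imwrite("pics/z1.png",a);cv2.imwrite("pics/z2.png",b)
E
cat > h.py <<'E'
import numpy as np,cv2
from rig import imaging
def cam(n):
    p=imaging.camera_params(n); f=200/np.tan(np.radians(p['fov_y']/2))
    K=np.array([[f,0,p['cx']],[0,f,p['cy']],[0,0,1]]); return p,K
def proj(n,X):
    p,K=cam(n); return cv2.projectPoints(np.array(X,float).reshape(-1,3),cv2.Rodrigues(p['R'])[0],p['t'],K,p['dist'])[0].reshape(-1,2)
def back(n,uv,z):
    p,K=cam(n); q=cv2.undistortPoints(np.array(uv,float).reshape(-1,1,2),K,p['dist']).reshape(-1,2)
    d=np.c_[q,np.ones(len(q))]@p['R']; c=-p['R'].T@p['t']
    return c+d*((z-c[2])/d[:,2])[:,None]
E
```

```text
(no output)
```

View pics/z1.png

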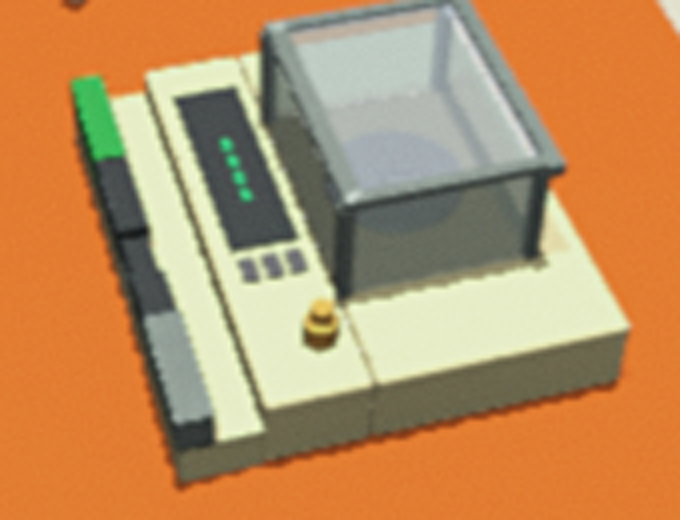

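View pics/z2.png

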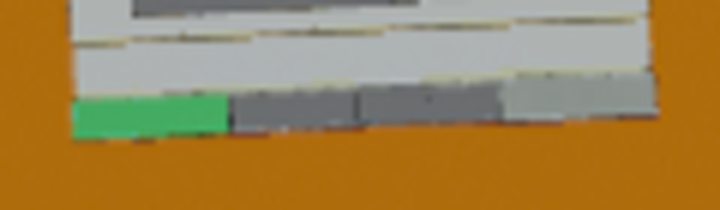

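```bash
cat > fit.py <<'E'
import numpy as np
from h import *
from scipy.optimize import least_squares
S=lambda u,v:(u/4+240-.375,v/4+160-.375)
T=lambda u,v:(u/6+255-.4,v/6+225-.4)
# local balance coords mm (x,y,z) 
obs=[("side",S(72,82),(-162,173,62)),("side",S(98,76),(-138,173,62)),("side",S(123,156),(-138,80,62)),("side",S(97,161),(-162,80,62)),
("side",S(187,308),(-138,-80,62)),("side",S(147,318),(-162,-80,62)),("side",S(212,418),(-138,-173,62)),("side",S(175,426),(-162,-173,62)),
("top",T(72,138),(-162,173,62)),("top",T(657,114),(-162,-173,62)),("top",T(73,97),(-138,173,62)),("top",T(653,71),(-138,-173,62)),("top",T(229,95),(-138,80,62)),("top",T(502,81),(-138,-80,62))]
L=np.array([o[2] for o in obs])/1000; uv=np.array([o[1] for o in obs])
def pose(p,X):
    c,s=np.cos(p[2]),np.sin(p[2]); X=np.atleast_2d(X); return np.c_[p[0]+c*X[:,0]-s*X[:,1],p[1]+s*X[:,0]+c*X[:,1],X[:,2]]
def res(p):
    W=pose(p,L); return np.concatenate([(proj(o[0],w)[0]-u) for o,w,u in zip(obs,W,uv)])
if __name__=="__main__":
    r=least_squares(res,[.7,0,0],loss='soft_l1'); p=r.x; print(p,np.degrees(p[2])); print(res(p).reshape(-1,2).round(2).tolist())
    for v in ([97,160],[122,238],[148,232]): print('side',v)
    for n,q in (("side",S(148,232)),("side",S(122,238)),("top",T(357,105))):
        for z in (.060,.051):
            W=back(n,[q],z)[0]; c,s=np.cos(p[2]),np.sin(p[2]); d=W[:2]-p[:2]; print(n,z,W,c*d[0]+s*d[1],-s*d[0]+c*d[1])
    for y in (173,127,80,-80,-173): print(y,pose(p,[-.150,y/1000,.06]))
E
python3 fit.py
```

```text
[ 0.62420867 -0.00069425  0.04689309] 2.686776154478521
[[-0.42, -0.08], [0.84, 0.09], [1.13, -0.07], [-0.49, 0.16], [-1.97, 1.14], [-0.79, 0.45], [0.45, 0.04], [0.4, 0.09], [-0.07, 0.19], [-0.09, -0.27], [-0.5, 0.24], [0.22, 0.13], [-0.3, -0.62], [-0.77, -0.34]]
side [97, 160]
side [122, 238]
side [148, 232]
side 0.06 [ 0.48356514 -0.00589571  0.06      ] -0.1407327435105291 0.001397053513948674
side 0.051 [0.48477569 0.00302197 0.051     ] -0.13910550281012685 0.010248180645497335
side 0.06 [ 0.46493638 -0.00769581  0.06      ] -0.159425413769571 0.0004721718351855366
side 0.051 [0.46595594 0.00120341 0.051     ] -0.15798981499735257 0.009313816848566863
top 0.06 [ 0.47461177 -0.00403176  0.06      ] -0.14958889635997885 0.0036786486298435307
top 0.051 [ 0.47451936 -0.00396884  0.051     ] -0.1496782617713495 0.0037458271715057672
173 [[0.46626403 0.16508419 0.06      ]]
127 [[0.46842032 0.11913476 0.06      ]]
80 [[0.47062349 0.07218642 0.06      ]]
-80 [[ 0.47812363 -0.08763769  0.06      ]]
-173 [[ 0.48248309 -0.18053546  0.06      ]]
```

Run:
```python
import cv2,numpy as np
a=cv2.imread("pics/side0.png")[195:245,255:300]
a=cv2.resize(a,None,fx=12,fy=12,interpolation=cv2.INTER_NEAREST)
a=np.clip(a.astype(float)*2,0,255).astype('uint8')
b=cv2.imread("pics/top0.png")[233:252,262:368]
b=cv2.resize(b,None,fx=7,fy=7,interpolation=cv2.INTER_NEAREST)
cv2.imwrite("pics/z3.png",a);cv2.imwrite("pics/z4.png",b)
```

```text
(no output)
```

View pics/z3.png

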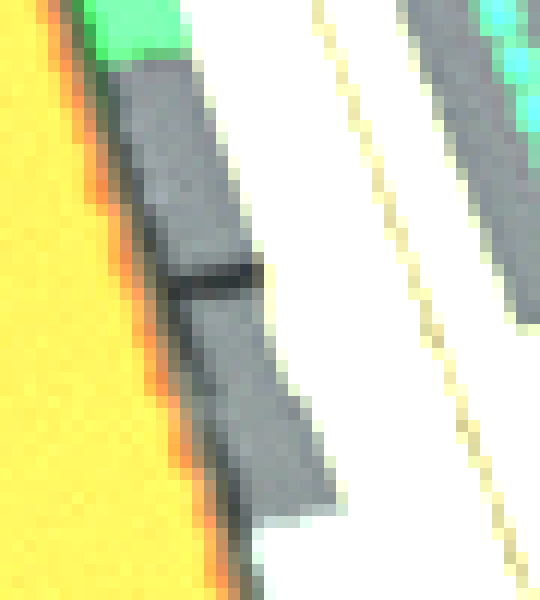

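View pics/z4.png

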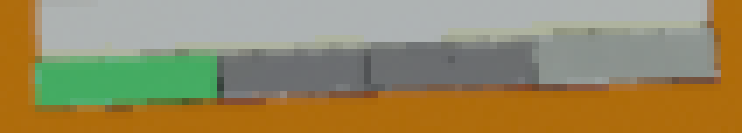

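Run:
```python
from h import *
print(back("side",[(200,128)],0), back("top",[(150,292),(165,290)],0))
for z in (.05,.1,.15,.2,.25,.3):
    print(z,back("side",[(205,65),(185,95)],z)[:,:2].round(3).tolist(),back("top",[(106,280),(155,282),(155,312)],z)[:,:2].round(3).tolist())
a=cv2.imread("pics/side0.png")[0:160,110:260]
b=cv2.imread("pics/top0.png")[240:400,40:220]
cv2.imwrite("pics/z5.png",np.hstack([cv2.resize(a,(400,420)),cv2.resize(b,(400,420))]))
```

```text
[[0.29734232 0.58156356 0.        ]] [[0.29139387 0.59529379 0.        ]
 [0.29873679 0.54063415 0.        ]]
0.05 [[0.349, 0.986], [0.258, 0.746]] [[0.339, 0.736], [0.332, 0.561], [0.227, 0.558]]
0.1 [[0.35, 0.881], [0.264, 0.655]] [[0.343, 0.714], [0.337, 0.544], [0.235, 0.542]]
0.15 [[0.351, 0.777], [0.27, 0.563]] [[0.348, 0.692], [0.342, 0.527], [0.243, 0.525]]
0.2 [[0.352, 0.672], [0.276, 0.472]] [[0.352, 0.67], [0.346, 0.51], [0.25, 0.508]]
0.25 [[0.353, 0.567], [0.282, 0.381]] [[0.357, 0.648], [0.351, 0.493], [0.258, 0.491]]
0.3 [[0.354, 0.462], [0.288, 0.289]] [[0.361, 0.626], [0.356, 0.477], [0.266, 0.474]]
```

View pics/z5.png

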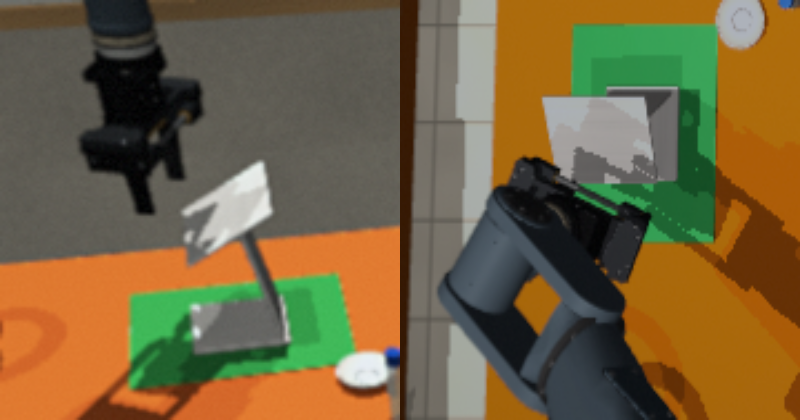

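apply_moves([
  {"z": 20},
  {"z": 35},
  {"z": 35},
  {"z": 35},
  {"z": 25},
  {"z": 0},
], grip=0)

```text
invalid input at $.steps[0]: expected keys x, y, z, spin
```

apply_moves([
  {"x": 0,"y": 0,"z": 20,"spin": 0},
  {"x": 0,"y": 0,"z": 35,"spin": 0},
  {"x": 0,"y": 0,"z": 35,"spin": 0},
  {"x": 0,"y": 0,"z": 35,"spin": 0},
  {"x": 0,"y": 0,"z": 25,"spin": 0},
  {"x": 0,"y": 0,"z": 0,"spin": 0},
], grip=0)

```text
time_s: 0.7
position: [0.2354, 0.5736, 0.3794]
tcp_rot: [[0.381, -0.008, -0.925], [0.924, -0.013, 0.381], [-0.015, -1.0, 0.003]]
force: [-0.0, -0.3, -0.2]
opening: 0.542
```

apply_moves([
  {"x": 10,"y": -20,"z": 0,"spin": 0.03},
  {"x": 20,"y": -38,"z": 0,"spin": 0.04},
  {"x": 20,"y": -38,"z": 0,"spin": 0.04},
  {"x": 20,"y": -38,"z": 0,"spin": 0.04},
  {"x": 20,"y": -38,"z": 0,"spin": 0.04},
  {"x": 20,"y": -38,"z": 0,"spin": 0.04},
  {"x": 20,"y": -38,"z": 0,"spin": 0.04},
  {"x": 20,"y": -38,"z": -10,"spin": 0.04},
  {"x": 20,"y": -38,"z": -20,"spin": 0.04},
  {"x": 20,"y": -38,"z": -20,"spin": 0.04},
  {"x": 20,"y": -38,"z": -20,"spin": 0.04},
  {"x": 0,"y": 0,"z": 0,"spin": 0},
])

```text
time_s: 1.9
position: [0.4422, 0.1552, 0.2893]
tcp_rot: [[-0.064, -0.02, -0.998], [0.998, -0.029, -0.063], [-0.027, -0.999, 0.022]]
force: [-0.1, -0.0, 0.3]
opening: 0.005
```

apply_moves([
  {"x": 7,"y": -10,"z": -10,"spin": -0.01},
  {"x": 7,"y": -10,"z": -25,"spin": -0.005},
  {"x": 7,"y": -10,"z": -30,"spin": 0},
  {"x": 7,"y": -10,"z": -30,"spin": 0},
  {"x": 0,"y": -3,"z": -30,"spin": 0},
  {"x": 0,"y": 0,"z": -25,"spin": 0},
  {"x": 0,"y": 0,"z": -20,"spin": 0},
  {"x": 0,"y": 0,"z": -10,"spin": 0},
  {"x": 0,"y": 0,"z": 0,"spin": 0},
])

```text
time_s: 2.8
position: [0.4629, 0.1143, 0.097]
tcp_rot: [[-0.043, -0.034, -0.998], [0.999, -0.025, -0.043], [-0.023, -0.999, 0.035]]
force: [-0.4, 0.5, 1.0]
opening: 0.008
```

```bash
cat > look.py <<'E'
import sys
from h import *
from rig import read_state
k=sys.argv[1]; s=read_state(); print(s['time_s'],s['position'],s['force'],np.round(s['tcp_rot'],4).tolist())
a=imaging.capture("side")[:,:,::-1][120:290,200:400]; b=imaging.capture("top")[:,:,::-1][150:290,240:400]
a=cv2.resize(a,None,fx=3,fy=3,interpolation=cv2.INTER_CUBIC);b=cv2.resize(b,None,fx=3,fy=3,interpolation=cv2.INTER_CUBIC)
cv2.imwrite(f"pics/s{k}.png",a);cv2.imwrite(f"pics/t{k}.png",b)
E
python3 look.py 1
```

```text
2.8 [0.46292539 0.11433435 0.09700039] [-0.36692955  0.51568254  1.03411527] [[-0.0434, -0.0343, -0.9985], [0.9988, -0.0249, -0.0425], [-0.0234, -0.9991, 0.0354]]
```

View pics/s1.png

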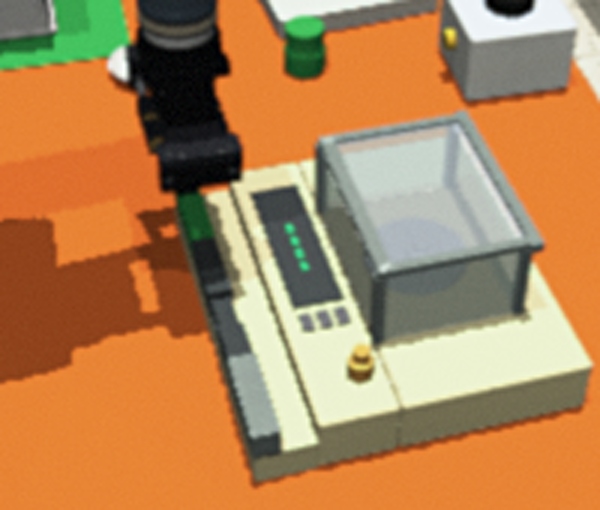

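View pics/t1.png

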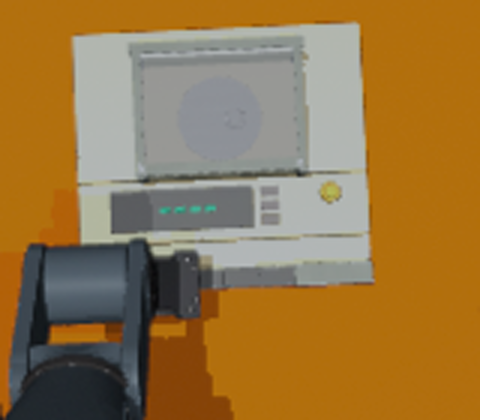

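apply_moves([
  {"x": 3,"y": 0,"z": -6,"spin": 0},
  {"x": 3,"y": 0,"z": -6,"spin": 0},
  {"x": 0,"y": 0,"z": -5,"spin": 0},
  {"x": 0,"y": 0,"z": -2,"spin": 0},
  {"x": 0,"y": 0,"z": 0,"spin": 0},
])

```text
time_s: 3.4
position: [0.4735, 0.1148, 0.0811]
tcp_rot: [[-0.044, -0.023, -0.999], [0.999, -0.025, -0.043], [-0.024, -0.999, 0.024]]
force: [-0.4, 0.3, -0.1]
opening: 0.007
```

apply_moves([
  {"x": -2,"y": 0,"z": -3,"spin": 0},
  {"x": -2,"y": 0,"z": -3,"spin": 0},
  {"x": 0,"y": 0,"z": -1,"spin": 0},
  {"x": 0,"y": 0,"z": -1,"spin": 0},
  {"x": 0,"y": 0,"z": 0,"spin": 0},
])

```text
time_s: 3.9
position: [0.4688, 0.1147, 0.0726]
tcp_rot: [[-0.043, -0.023, -0.999], [0.999, -0.025, -0.043], [-0.024, -0.999, 0.024]]
force: [-0.4, 0.8, 0.7]
opening: 0.008
```

apply_moves([
  {"x": 0,"y": 0,"z": -1,"spin": 0},
  {"x": 0,"y": 0,"z": -1,"spin": 0},
])

```text
time_s: 4.1
position: [0.4691, 0.1147, 0.0706]
tcp_rot: [[-0.043, -0.022, -0.999], [0.999, -0.025, -0.043], [-0.024, -0.999, 0.023]]
force: [-0.9, -0.1, 1.9]
opening: 0.007
```

apply_moves([
  {"x": 0,"y": 0,"z": -0.5,"spin": 0},
  {"x": 0,"y": 0,"z": 0,"spin": 0},
])

```text
time_s: 4.3
position: [0.4691, 0.1147, 0.0707]
tcp_rot: [[-0.043, -0.022, -0.999], [0.999, -0.025, -0.043], [-0.024, -0.999, 0.023]]
force: [-1.4, -0.7, 0.3]
opening: 0.004
```

apply_moves([
  {"x": 0,"y": 0,"z": -1,"spin": 0},
])

```text
time_s: 4.4
position: [0.4692, 0.1147, 0.0704]
tcp_rot: [[-0.044, -0.022, -0.999], [0.999, -0.025, -0.043], [-0.024, -0.999, 0.023]]
force: [-2.8, -0.5, 14.4]
opening: 0.007
```

apply_moves([
  {"x": 0,"y": 0,"z": -1,"spin": 0},
])

```text
time_s: 4.5
position: [0.4691, 0.1147, 0.0704]
tcp_rot: [[-0.044, -0.022, -0.999], [0.999, -0.025, -0.043], [-0.024, -0.999, 0.023]]
force: [-2.0, -0.5, 13.5]
opening: 0.003
```

apply_moves([
  {"x": 0.1,"y": -2,"z": -0.3,"spin": 0},
  {"x": 0.1,"y": -3,"z": -0.3,"spin": 0},
  {"x": 0.1,"y": -3,"z": -0.3,"spin": 0},
])

```text
time_s: 4.8
position: [0.4702, 0.1076, 0.0705]
tcp_rot: [[-0.043, -0.019, -0.999], [0.999, -0.023, -0.043], [-0.022, -1.0, 0.02]]
force: [0.0, 3.8, 5.2]
opening: 0.005
```

apply_moves([
  {"x": 0,"y": -4,"z": -0.3,"spin": 0},
  {"x": 0,"y": -4,"z": -0.3,"spin": 0},
  {"x": 0,"y": -4,"z": -0.3,"spin": 0},
  {"x": 0,"y": -4,"z": -0.3,"spin": 0},
  {"x": 0,"y": -4,"z": -0.3,"spin": 0},
  {"x": 0,"y": -4,"z": -0.3,"spin": 0},
  {"x": 0,"y": -4,"z": -0.3,"spin": 0},
  {"x": 0,"y": -4,"z": -0.3,"spin": 0},
])

```text
time_s: 5.6
position: [0.4737, 0.0783, 0.0704]
tcp_rot: [[-0.036, -0.01, -0.999], [0.999, -0.015, -0.036], [-0.014, -1.0, 0.01]]
force: [0.3, 4.1, 5.4]
opening: 0.006
```

apply_moves([
  {"x": -1.2,"y": -3,"z": -0.3,"spin": 0},
  {"x": -1.2,"y": -3,"z": -0.3,"spin": 0},
  {"x": -1.0,"y": -3,"z": -0.3,"spin": 0},
  {"x": -0.8,"y": -3,"z": -0.4,"spin": 0},
])

```text
time_s: 6.0
position: [0.4726, 0.0667, 0.0702]
tcp_rot: [[-0.033, -0.002, -0.999], [0.999, -0.012, -0.033], [-0.012, -1.0, 0.003]]
force: [0.4, 4.8, 5.7]
opening: 0.002
```

apply_moves([
  {"x": -1.0,"y": -2,"z": -0.4,"spin": 0},
  {"x": -1.0,"y": -2,"z": -0.4,"spin": 0},
  {"x": -0.8,"y": -2,"z": -0.5,"spin": 0},
  {"x": -0.5,"y": -1.5,"z": -0.5,"spin": 0},
])

```text
time_s: 6.4
position: [0.4695, 0.0588, 0.0683]
tcp_rot: [[-0.031, -0.001, -1.0], [0.999, -0.011, -0.031], [-0.011, -1.0, 0.002]]
force: [0.7, 11.2, 15.1]
opening: 0.006
```

apply_moves([
  {"x": 0.3,"y": -2,"z": 0,"spin": 0},
  {"x": 0.3,"y": -2,"z": -0.3,"spin": 0},
])

```text
time_s: 6.6
position: [0.4698, 0.0555, 0.0684]
tcp_rot: [[-0.029, -0.001, -1.0], [1.0, -0.009, -0.029], [-0.009, -1.0, 0.002]]
force: [-0.9, 5.9, 7.0]
opening: 0.005
```

apply_moves([
  {"x": 0.1,"y": -4,"z": -0.25,"spin": 0.004},
  {"x": 0,"y": -4,"z": -0.25,"spin": 0.004},
  {"x": 0,"y": -4,"z": -0.25,"spin": 0.004},
  {"x": -0.2,"y": -4,"z": -0.25,"spin": 0.004},
  {"x": -0.3,"y": -4,"z": -0.25,"spin": 0.004},
  {"x": -0.3,"y": -4,"z": -0.25,"spin": 0.004},
])

```text
time_s: 7.2
position: [0.4697, 0.0337, 0.0684]
tcp_rot: [[-0.05, 0.002, -0.999], [0.999, -0.004, -0.05], [-0.004, -1.0, -0.002]]
force: [1.2, 4.2, 6.3]
opening: 0.008
```

apply_moves([
  {"x": 0.4,"y": -4,"z": -0.25,"spin": 0},
  {"x": 0.4,"y": -4,"z": -0.25,"spin": 0},
  {"x": 0.4,"y": -4,"z": -0.25,"spin": 0},
  {"x": 0.3,"y": -4,"z": -0.25,"spin": 0},
  {"x": 0.2,"y": -4,"z": -0.25,"spin": 0},
  {"x": 0.2,"y": -4,"z": -0.25,"spin": 0},
])

```text
time_s: 7.8
position: [0.4703, 0.0123, 0.0684]
tcp_rot: [[-0.045, 0.001, -0.999], [0.999, 0.003, -0.045], [0.003, -1.0, -0.001]]
force: [0.5, 4.7, 6.1]
opening: 0.003
```

apply_moves([
  {"x": 0.8,"y": -3,"z": -0.25,"spin": 0},
  {"x": 0.8,"y": -3,"z": -0.25,"spin": 0},
  {"x": 0.8,"y": -3,"z": -0.25,"spin": 0},
  {"x": 0.8,"y": -3,"z": -0.25,"spin": 0},
  {"x": 0.6,"y": -3,"z": -0.25,"spin": 0},
])

```text
time_s: 8.3
position: [0.4712, 0.0004, 0.0684]
tcp_rot: [[-0.04, -0.004, -0.999], [0.999, 0.01, -0.04], [0.01, -1.0, 0.004]]
force: [0.2, 4.8, 7.1]
opening: 0.002
```

apply_moves([
  {"x": 0.8,"y": -3,"z": -0.25,"spin": 0},
  {"x": 0.8,"y": -3,"z": -0.25,"spin": 0},
])

```text
time_s: 8.5
position: [0.4716, -0.0044, 0.0683]
tcp_rot: [[-0.038, -0.007, -0.999], [0.999, 0.013, -0.039], [0.013, -1.0, 0.006]]
force: [-0.1, 6.0, 7.2]
opening: 0.008
```

apply_moves([
  {"x": 0.8,"y": -2.5,"z": -0.25,"spin": 0},
  {"x": 0.8,"y": -2.5,"z": -0.25,"spin": 0},
  {"x": 0.8,"y": -2.5,"z": -0.25,"spin": 0},
  {"x": 0.8,"y": -2.5,"z": -0.25,"spin": 0},
])

```text
time_s: 8.9
position: [0.4724, -0.0134, 0.0673]
tcp_rot: [[-0.037, -0.011, -0.999], [0.999, 0.016, -0.037], [0.016, -1.0, 0.011]]
force: [0.1, 0.7, 0.1]
opening: 0.007
```

apply_moves([
  {"x": 0.8,"y": -2.5,"z": -0.25,"spin": 0},
  {"x": 0.8,"y": -2.5,"z": -0.25,"spin": 0},
])

```text
time_s: 9.1
position: [0.4737, -0.0193, 0.0662]
tcp_rot: [[-0.038, -0.012, -0.999], [0.999, 0.016, -0.038], [0.016, -1.0, 0.012]]
force: [0.8, 0.6, -0.1]
opening: 0.003
```

apply_moves([
  {"x": 0.7,"y": -2,"z": -1,"spin": 0},
  {"x": 0.7,"y": -2,"z": -1,"spin": 0},
  {"x": 0.3,"y": -1,"z": -1.5,"spin": 0},
  {"x": 0,"y": 0,"z": -1.5,"spin": 0},
])

```text
time_s: 9.5
position: [0.4757, -0.0258, 0.0603]
tcp_rot: [[-0.037, -0.013, -0.999], [0.999, 0.015, -0.037], [0.016, -1.0, 0.012]]
force: [0.6, -1.0, -0.4]
opening: 0.003
```

```bash
python3 look.py 2
```

```text
9.5 [ 0.4756997  -0.02577766  0.06032424] [ 0.59720538 -0.97622506 -0.40060921] [[-0.0367, -0.0128, -0.9992], [0.9992, 0.0152, -0.0369], [0.0157, -0.9998, 0.0122]]
```

View pics/s2.png

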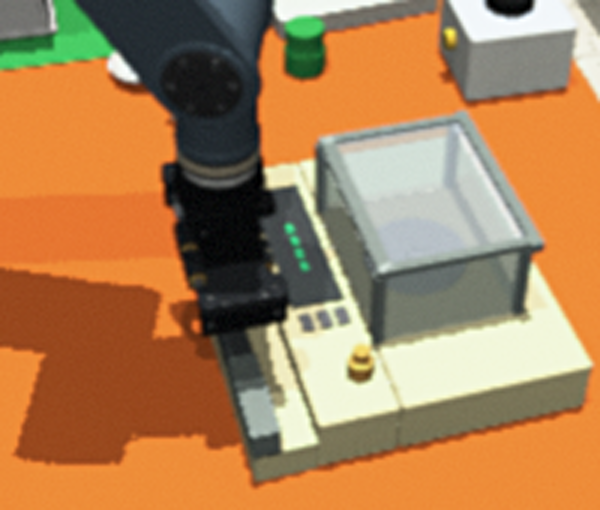

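apply_moves([
  {"x": 0,"y": 0,"z": -1.2,"spin": 0},
  {"x": 0,"y": 0,"z": -1.2,"spin": 0},
  {"x": 0,"y": 0,"z": -1.2,"spin": 0},
  {"x": 0,"y": 0,"z": -1.2,"spin": 0},
])

```text
time_s: 10.0
position: [0.4755, -0.0255, 0.057]
tcp_rot: [[-0.038, -0.012, -0.999], [0.999, 0.015, -0.038], [0.015, -1.0, 0.012]]
force: [-1.0, -0.8, 5.8]
opening: 0.002
```

apply_moves([
  {"x": 0,"y": 0,"z": -1.2,"spin": 0},
  {"x": 0,"y": 0,"z": -1.2,"spin": 0},
  {"x": 0,"y": 0,"z": -1.2,"spin": 0},
  {"x": 0,"y": 0,"z": -1.2,"spin": 0},
])

```text
time_s: 10.4
position: [0.4755, -0.0255, 0.0546]
tcp_rot: [[-0.04, -0.011, -0.999], [0.999, 0.013, -0.04], [0.014, -1.0, 0.01]]
force: [-1.4, -0.7, 6.8]
opening: 0.004
```

apply_moves([
  {"x": 0,"y": 0,"z": -1.2,"spin": 0},
  {"x": 0,"y": 0,"z": -1.2,"spin": 0},
  {"x": 0,"y": 0,"z": -1.2,"spin": 0},
  {"x": 0,"y": 0,"z": -1.2,"spin": 0},
])

```text
time_s: 10.8
position: [0.4754, -0.0255, 0.0523]
tcp_rot: [[-0.042, -0.009, -0.999], [0.999, 0.012, -0.042], [0.012, -1.0, 0.008]]
force: [-1.3, 0.6, 6.7]
opening: 0.008
```

apply_moves([
  {"x": 0,"y": 0,"z": -1.2,"spin": 0},
  {"x": 0,"y": 0,"z": -1.2,"spin": 0},
  {"x": 0,"y": 0,"z": -1.2,"spin": 0},
  {"x": 0,"y": 0,"z": -1.2,"spin": 0},
])

```text
time_s: 11.2
position: [0.4754, -0.0254, 0.0513]
tcp_rot: [[-0.043, -0.007, -0.999], [0.999, 0.01, -0.043], [0.011, -1.0, 0.006]]
force: [-1.9, -1.2, 12.1]
opening: 0.005
```

apply_moves([
  {"x": 0,"y": 0,"z": -1.3,"spin": 0},
  {"x": 0,"y": 0,"z": -1.3,"spin": 0},
])

```text
time_s: 11.4
position: [0.4755, -0.0255, 0.0513]
tcp_rot: [[-0.044, -0.005, -0.999], [0.999, 0.009, -0.044], [0.01, -1.0, 0.005]]
force: [-2.9, 0.2, 12.7]
opening: 0.003
```

```bash
python3 look.py 3
```

```text
11.4 [ 0.47546933 -0.02545612  0.05129861] [-2.89673345  0.20907717 12.6502957 ] [[-0.0441, -0.0051, -0.999], [0.999, 0.0094, -0.0441], [0.0097, -0.9999, 0.0047]]
```

View pics/s3.png

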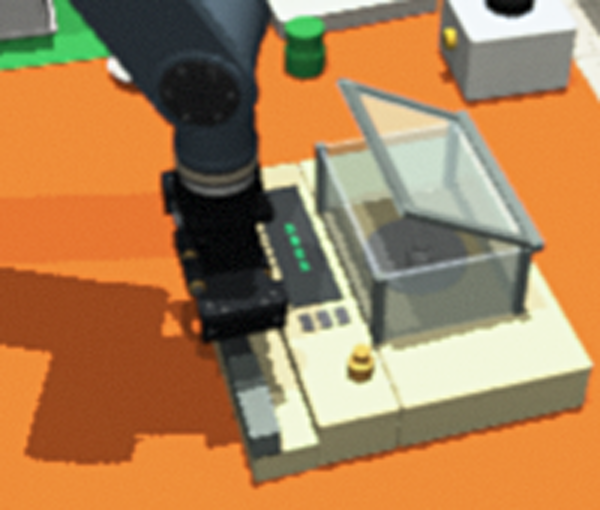

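apply_moves([
  {"x": 0,"y": 0,"z": -1.6,"spin": 0},
  {"x": 0,"y": 0,"z": -1.6,"spin": 0},
])

```text
time_s: 11.7
position: [0.4755, -0.0254, 0.0512]
tcp_rot: [[-0.045, -0.003, -0.999], [0.999, 0.009, -0.045], [0.009, -1.0, 0.003]]
force: [-2.3, -1.0, 17.0]
opening: 0.007
```

apply_moves([
  {"x": 0,"y": 0,"z": 3,"spin": 0},
  {"x": 0,"y": 0,"z": 5,"spin": 0},
  {"x": 0,"y": 0,"z": 8,"spin": 0},
  {"x": -1,"y": 0,"z": 12,"spin": 0},
  {"x": -5,"y": 0,"z": 15,"spin": 0},
  {"x": -8,"y": 0,"z": 20,"spin": 0},
  {"x": -8,"y": 0,"z": 20,"spin": 0},
  {"x": -8,"y": 0,"z": 15,"spin": 0},
  {"x": 0,"y": 0,"z": 10,"spin": 0},
  {"x": 0,"y": 0,"z": 0,"spin": 0},
])

```text
time_s: 12.7
position: [0.4438, -0.0248, 0.1681]
tcp_rot: [[-0.046, -0.001, -0.999], [0.999, 0.008, -0.046], [0.008, -1.0, 0.001]]
force: [0.2, -0.6, -0.3]
opening: 0.008
```

```bash
python3 look.py 4
```

```text
12.7 [ 0.44381283 -0.02479858  0.16806734] [ 0.23491445 -0.57710133 -0.25542864] [[-0.046, -0.0009, -0.9989], [0.9989, 0.0077, -0.046], [0.0077, -1.0, 0.0005]]
```

View pics/s4.png

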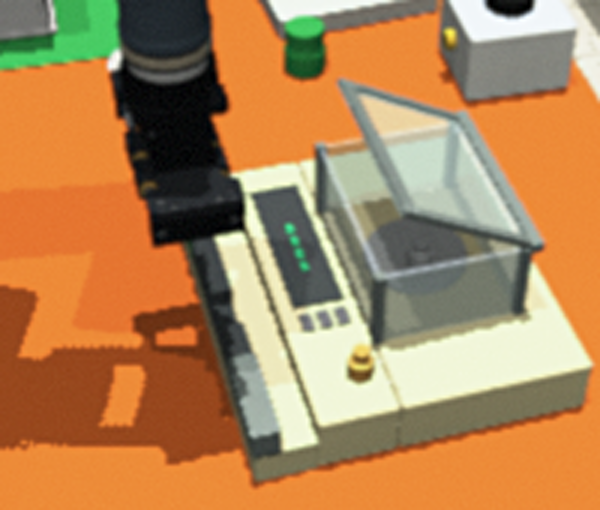

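View pics/t4.png

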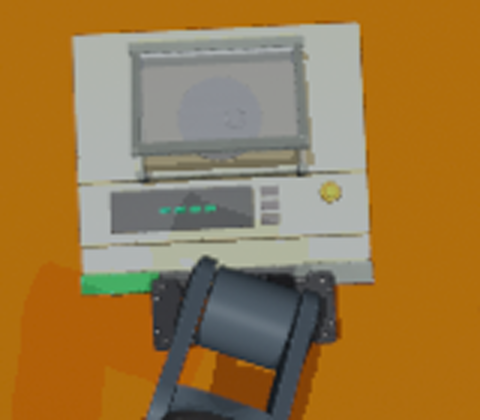

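The lid stands open and the hand is clear, with about 0 N on the tool. The brass weight and the other objects look undisturbed.

```bash
python3 -c "
from rig import job; print(job.hand_in())"
```

```text
the job is handed in; nothing more can be done
None
```

The lid is open and the hand is clear. I handed the job in at about 13 s of the 64 s allowed.

- **Slide:** With the gripper closed, I touched the green block at about rail y 120 mm, then slid right along the rail at about 5–7 N. Three readings were higher: about 14 N in two consecutive readings while finding first contact, and about 15 N when the tip landed after the 2 mm step down onto the dark strip.
- **Notch:** The contact force vanished and the tip dropped at about world y −10 to −13 mm. This fits the notch I saw in the side picture, centred near rail y −20 mm. For about 0.6 s after that, until the press, the tip went down without contact.
- **Key:** It moved down about 8 mm at about 7 N, then stopped hard; the last press read 17 N.
- **Last checks:** After I raised the hand, both pictures show the lid still up. The tool force reads about 0 N. The brass weight, pan weight and jar look unmoved. The other small things were outside the final close-up pictures, so I did not re-check them; the arm kept well away from them.

During the slide the tip wandered sideways by up to about 3.4 mm from the rail's centre line, so it overhung the rail's edge slightly for short stretches.

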